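Lock and level the swing-out scale shelf

ROBOT

A 6-joint arm with a two-finger parallel gripper is mounted at the origin on a cart in front of the work surface, level with it; the furniture and walls round the work are solid. World frame = base frame: x ahead of the robot, y to its left, z up, the work surface at z = 0. Lengths are in m, angles in degrees, forces in N, time in s.
With the tool pointing down it reaches from about 0.3 to 0.75 m from the base axis. Payload 8.5 kg.
Tool frame: the origin (TCP) lies between the finger pads; the fingertips stand 11 mm ahead of it and the grasp point (between the pads) lies 8 mm behind it; z points along the fingers, y is the line along which they close (so a half turn about z gives the same grasp; the last joint's range is limited). The gripper opens to 88 mm and grips with 3 to 60 N. Pads are 18 mm wide; open, the fingers measure 123 mm over their backs; the gripper's body (75 mm by 187 mm) begins 45 mm behind the grasp point.
Start: joints at [-85.502, 21.807, 74.336, -0, 83.858, -12.336], TCP at [0.159, -0.526, 0.25] pointing down, gripper open.
Joint ranges: [-178.18, 178.18], [-50.72, 133.34], [12.68, 142.11], [-81.47, 261.47], [9.98, 163.14], [-165.26, 165.26]. Speed limits (degrees/s): [136.94, 136.94, 180, 180, 180, 180].

INTERFACE

Orientations are given as [roll, pitch, yaw] about the fixed x, y, z axes, in that order (R = Rz(yaw) Ry(pitch) Rx(roll)).
In Python, from workcell import * gives the robot as it stands.
- The arm moves only by the tool play_rows, never from a script. Its argument "plan" is a list of rows, each an object of numbers: "x", "y", "z": the shift along the tool's x, y, z in mm; "twist": the turn about the tool's z in degrees; "hand": the opening, from 0 (shut) to 1 (fully open). In form: [{"x": .., "y": .., "z": .., "twist": .., "hand": ..}, ...]. A call has 1 to 20 rows; each row shifts and turns the commanded pose from where the row before left it, along the tool's axes as they then stand; what a row does not reach is not made up. A row lasts 1/8 s, in which the tool goes at most 62.5 mm and 10.7 degrees, less where a joint would pass 70% of its speed; a pose out of reach is approached as far as the arm can. A call is refused whole if a number of a shift passes 62.5 or a number of a turn 10.7, either way. A call with a gripper value outside its range is refused whole. The fingers move at their own pace and stop on an object; "force" is the grip in N (left out, the last holds). Time passes only in rows, so rows that do not move let the fingers close. It gives the time, the measured TCP pose, the force, the opening and the grip force at its end, in the units of the state.
- read_state(): the state, without advancing time (a new reading comes with each control period).
- capture(name): name is "side" or "top"; returns a dict with "color" (480x640x3 uint8, red, green, blue), "intrinsics" (3x3 intrinsics, pixels), "pose" (4x4, takes a point from camera to world coordinates). Camera axes: x right, y down, z forward; pixel columns grow to the right and rows downward; lengths in m; the calibration is good to about 2 mm. A picture is of the moment at which its call begins. There is no depth.
- job_done(): hands the job in; it is judged then, once.
The state is a dict: "clock": time; "q": joint angles; "dq": joint speeds; "joint_efforts": joint torques, N m; "tool_pos": TCP position; "eef_rot": TCP orientation; "force": force on the tool from outside, world axes, zero at the start; "torque": the same for the moment, N m; "width": finger opening in m; "gripper_force": force on a finger pad.
Only numpy, scipy, OpenCV 4.12 (cv2) and the standard library are available. Lean on these libraries where they do the work, as an engineer would, in place of code of your own. Each camera call takes 0.05 s, during which the arm holds its last target. There are 200 camera calls.

TASK

Swing the plywood scale shelf back against its stop by its bolt and drop the bolt fully home in its keeper, so the shelf cannot swing. Then set the yellow spirit level along the middle of the shelf, between the pivot nut and the knob, and press it down flat. Finally take the black knob of the levelling foot, press it down so that the foot bears on its steel pad, turn it until the bubble lies centred between its two lines, and finish still gripping the knob and pressing it down, so that a colleague can tighten the pivot; leave the things around alone.

Things in the scene. Friction and masses are not known exactly. Their poses are not given: they have to be found in the camera images.
- stand: Grey base plate 160x430x8 mm fixed to the bench, long along its y, origin on the bench. In its frame, mm: pivot post (0,170), wear pad (0,-110) with top at z=12, keeper (0,-200), rubber-sleeved stop post (80,-20), 29 across, 106 high. It carries the plywood shelf 136 x 378 mm (top z=102, y from 202 to -177 at swing 0); on it only the nut, the knob and the bolt stand up.
- pivot (a point): On the shelf's vertical swing axis, at the height of the shelf's top; fixed with the stand. A steel nut 22 mm across stands 14 mm up there.
- swing (a joint): Swing of the shelf about the pivot, rad: 0 against its stop (bolt straight above the keeper), positive = swung out towards the robot (clockwise from above). Light friction; it stays where it is left.
- bolt (a joint): Travel of the steel cane bolt (10 mm rod) down its barrel on the shelf's end, m: 0 raised, 0.030 fully down. Takes about 3 N, stays where it is left. Raised, its tip is 16 mm above the keeper; it can only enter with the shelf at its stop.
- bolt_grip (a point): Middle of the bolt's handle: the rod's bent top, 10 mm thick, level, 45 mm long, pointing away from the pivot (-y of deck_spot). Grip it from above, fingers closing along x of deck_spot. 402 mm from the swing axis; 154 mm above the bench when raised.
- keeper (a point): Centre of the mouth of the keeper, a slot 13 x 15 mm on the base plate, 30 mm above the bench; 370 mm from the swing axis, as is the bolt's rod.
- deck_spot (a point): On the shelf's top, 115 mm from the swing axis: where the level's origin goes, within 45 mm along y and along x. z is up, y points along the shelf to the pivot, x across it (away from the robot). The level's long side goes along y. 165 mm from here along -y is the knob's axis.
- level: Yellow pocket spirit level, loose, 24 mm wide (x), 140 long (y), 36 high, about 0.2 kg; origin at the centre of its underside. Green vial in its top with two black lines 19 mm apart and a pale bubble 14 mm long. Press it on the shelf with some 8 N.
- bubble_mid (a point): Middle of the bubble, 33 mm above the level's underside. Its place along the level's own y says it: 0 is centred; within 2 mm it lies between the lines. It runs to the high end, 1.5 mm for each mrad of slope, settles in about half a second, stops at 22 mm either way.
- deck: The shelf board; origin on the swing axis at its underside. A rubber bush lifts its foot 2 to 5 mm off the wear pad when nobody presses; pressing the knob down takes about 1.4 N per mm (3 to 7 N in all) until the foot meets the pad, then it is rigid. A push of 12 to 18 N is plenty.
- screw: The levelling screw with knob and foot, 280 mm from the swing axis; origin on its axis at the board's underside. Right-hand thread: clockwise from above it goes down through the board and so raises this end, 4 mm a turn. While the foot is pressed on its pad the knob keeps its height. At the start it is always wound up too far: the pressed shelf is low at this end.
- knob_grip (a point): Middle of the black fluted round knob, 40 mm across, 22 high, on its upright axis, about 137 mm above the bench, its underside 20 mm above the board. Grip from above in any direction; it turns with light friction. Pressed, one rad clockwise moves the bubble about 3.4 mm towards the foot's end; 1.0 to 2.8 rad are needed.
- wear_pad: Steel disc on the base plate on which the foot bears, 48 mm across; origin at the centre of its underside.
- flint_box: Bystander: small red box 46 x 60 x 30 mm, origin under its centre.
- black_tape: Bystander: roll of black tape, 62 mm across, 19 mm high.
- gel_pot: Bystander: white pot with a green lid, 48 mm across, 130 mm high.
- blue_driver: Bystander: blue screwdriver, 189 mm long, lying.

How it is judged (in metres and radians):
On the way, in this order (a step that is already met when the one before it is completed fails the run):
1. the shelf stands against its stop and the bolt is fully down in its keeper (value of joint bolt above 0.025 m and value of joint swing below 0.03 rad), for 0.2 s.
2. the level lies along the shelf and has been pressed down flat on it (all of step 1 and z of level in the frame of deck_spot between -0.003 and 0.004 m and y of level in the frame of deck_spot between -0.045 and 0.045 m and x of level in the frame of deck_spot between -0.045 and 0.045 m and angle between the y axis of level and the y axis of deck_spot, either way round below 0.2 rad and angle between level's own z axis and vertical below 0.1 rad and contact force between level and deck above 4 N), for 0.1 s.
At the end, for the whole second after the job is handed in: Bolt 25 mm or more down with the shelf at its stop; level flat on the shelf within 45 mm along and across of deck_spot, 0.2 rad true; bubble within 2 mm of the middle; fingers on the knob, foot pressed on its pad with over 3 N; all at rest (all of step 1 and z of level in the frame of deck_spot between -0.003 and 0.004 m and y of level in the frame of deck_spot between -0.045 and 0.045 m and x of level in the frame of deck_spot between -0.045 and 0.045 m and angle between the y axis of level and the y axis of deck_spot, either way round below 0.2 rad and angle between level's own z axis and vertical below 0.1 rad and contact force between screw and wear_pad above 3 N and contact force between the fingers and screw above 2 N and linear speed of level below 0.02 m/s and y of bubble_mid in the frame of level between -0.002 and 0.002 m); the arm keeps its last pose, push and grip.
It fails at once if the red box is knocked (moved more than 30 mm) (distance of flint_box from where it was at the start of the episode above 0.03 m).
It fails at once if the roll of tape is knocked (moved more than 30 mm) (distance of black_tape from where it was at the start of the episode above 0.03 m).
It fails at once if the pot is knocked (moved more than 30 mm) (distance of gel_pot from where it was at the start of the episode above 0.03 m).
It fails at once if the screwdriver is knocked (moved more than 30 mm) (distance of blue_driver from where it was at the start of the episode above 0.03 m).
It also fails if it takes over 69 s, if anything falls off the work surface, if the arm or the gripper's body presses on something with over 40 N, if the wrist force passes 120 N, or if a joint passes its speed limit or range.

## Working session

There is one attempt and no reset: what is moved stays moved. The work goes in short steps, Python scripts to look and compute and a tool call to move; the robot and the scene stay as the last step left them, time stands still between calls to the robot, and variables do not carry over. Pictures are saved under pics/ and viewed, at most 10 in all, crops included, and the job is handed in when it is done.

Besides the shell and the picture viewer there is one more tool, called after ">>>" by a JSON object that holds its "fn" and its "kwargs", one argument or row to a line. play_rows: Moves the arm, as the interface text tells. Its arguments: {"type":"object","properties":{"plan":{"type":"array"},"force":{"type":"number"}},"required":["plan"]}

```bash
ls; mkdir -p pics; python3 - <<'E'
from workcell import *
import cv2,pickle
for n in("side","top"):
    c=capture(n); cv2.imwrite(f"pics/{n}0.png",c["color"][:,:,::-1]); pickle.dump(c,open(n+"0.pkl","wb"))
    print(n,c["intrinsics"].round(1).tolist(),c["pose"].round(3).tolist())
print(read_state())
E
```

```text
pics
side [[593.8, 0.0, 320.7], [0.0, 593.8, 233.4], [0.0, 0.0, 1.0]] [[-0.95, -0.164, 0.265, 0.146], [-0.311, 0.452, -0.836, 1.314], [0.017, -0.877, -0.48, 0.839], [0.0, 0.0, 0.0, 1.0]]
top [[499.5, 0.0, 323.0], [0.0, 499.5, 236.1], [0.0, 0.0, 1.0]] [[0.01, -0.992, 0.128, 0.407], [-1.0, -0.01, 0.001, 0.067], [-0.0, -0.128, -0.992, 1.193], [0.0, 0.0, 0.0, 1.0]]
{'clock': 0.1, 'q': array([-8.55007421e+01,  2.18360500e+01,  7.43772176e+01, -5.90560629e-05,
        8.38597040e+01, -1.23361878e+01]), 'dq': array([ 0.02496328, -0.08123624, -0.02285241,  0.00929513, -0.08520464,
        0.06376349]), 'joint_efforts': array([ 1.73621858e-03, -4.38656080e+01, -2.24913293e+01,  7.13861687e-02,
        3.41549423e-02, -7.32803301e-05]), 'tool_pos': array([ 0.15926818, -0.5261902 ,  0.24922843]), 'eef_rot': array([-1.79928701e+02, -1.55328377e-02,  1.68354424e+01]), 'force': array([ 0.15740924, -0.17078198,  0.58809511]), 'torque': array([ 0.03443713,  0.03024519, -0.01983447]), 'gripper_force': 0.0, 'width': 0.08811314024999095}
```

View pics/top0.png

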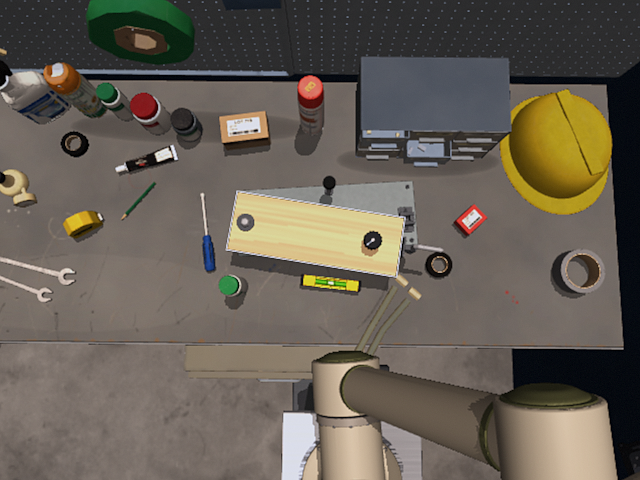

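View pics/side0.png

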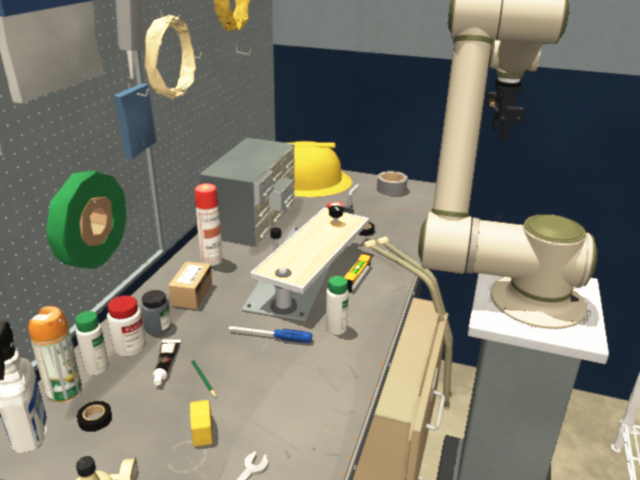

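The top view shows the pivot nut at (245,222), the knob at (372,240), the bolt handle at about (427,248), the stop post top at (329,184), the level at (331,284), the tape at (438,265), the red box at (470,219) and the pot lid at (230,285). The side view agrees. I'll zoom in for precise pixels.

```bash
cat >h.py <<'E'
from workcell import *
import cv2,pickle,numpy as np
def ray(c,u,v,z):
    K,T=c["intrinsics"],c["pose"]; d=T[:3,:3]@np.linalg.solve(K,[u,v,1.]); o=T[:3,3]
    return (o+d*(z-o[2])/d[2])
def proj(c,p):
    T=c["pose"]; q=c["intrinsics"]@(T[:3,:3].T@(np.array(p)-T[:3,3])); return q[:2]/q[2]
def mask(c,lo,hi): return cv2.inRange(cv2.cvtColor(c["color"],cv2.COLOR_RGB2HSV),lo,hi)
E
python3 - <<'E'
from h import *
c=pickle.load(open("top0.pkl","rb")); d=c["color"][170:305,220:480,::-1]
cv2.imwrite("pics/t0z.png",cv2.resize(d,None,fx=3,fy=3,interpolation=cv2.INTER_CUBIC))
for n,u,v,z in(("nut",245,222,.116),("stop",329,184,.106),("knob",372,240,.148),("handle",427,248,.154),("level",331,284,.036),("tape",438,265,.019),("box",470,219,.03),("pot",230,285,.13)): print(n,ray(c,u,v,z).round(3))
E
```

```text
nut [0.575 0.239 0.116]
stop [0.664 0.057 0.106]
knob [ 0.534 -0.035  0.148]
handle [ 0.518 -0.149  0.154]
level [0.445 0.049 0.036]
tape [ 0.492 -0.202  0.019]
box [ 0.601 -0.277  0.03 ]
pot [0.437 0.265 0.13 ]
```

View pics/t0z.png

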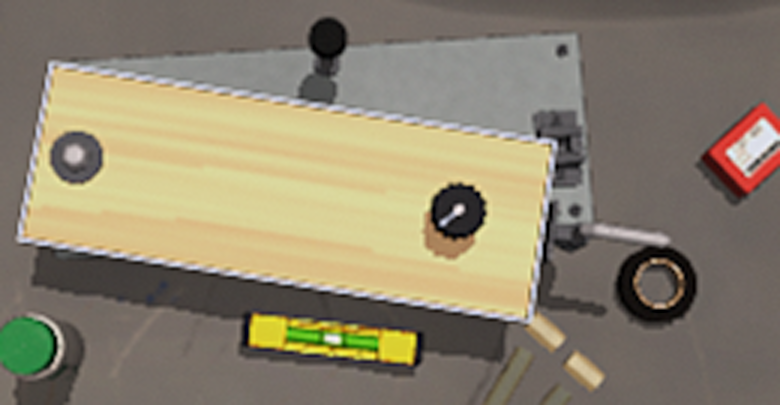

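```bash
cat >>h.py <<'E'
def go(p,yaw=None):
    s=read_state(); R=cv2.Rodrigues(np.zeros(3))[0]
    from scipy.spatial.transform import Rotation as Ro
    R=Ro.from_euler("xyz",s["eef_rot"],degrees=True).as_matrix()
    y=s["eef_rot"][2]; tw=0
    if yaw is not None: tw=(y-yaw+180)%360-180; R=R@Ro.from_euler("z",tw,degrees=True).as_matrix()
    print("twist first %.1f then xyz mm"%tw,(R.T@(np.array(p)-s["tool_pos"])*1e3).round(1))
def fz(): s=read_state(); print("t",round(s["clock"],2),s["tool_pos"].round(4),s["eef_rot"].round(1),"F",s["force"].round(1),"w",round(s["width"],4),"q6",s["q"][5].round(0))
E
python3 - <<'E'
from h import *
c=pickle.load(open("top0.pkl","rb"))
P=ray(c,245.3,222,.116);k=ray(c,372.7,240.2,.148)
h1=ray(c,416.7,246.7,.157);h2=ray(c,442.7,250.3,.157);kp=ray(c,406.3,217,.033); st=ray(c,329.3,182.8,.106)
P=P[:2]
def pol(n,p): d=p[:2]-P; print(n,p.round(4),"r %.4f ang %.4f"%(np.hypot(*d),np.arctan2(-d[0],-d[1])))
for n,p in(("k",k),("h1",h1),("h2",h2),("keeper",kp)):pol(n,p)
d=st[:2]-P; print("stop",st.round(4),np.hypot(*d),"theta",np.arctan2(d[1],d[0])-np.arctan2(-.19,.08))
e1=ray(c,220+62/3,170+62/3,.008);e2=ray(c,220+575/3,170+35/3,.008);print("edge",e1,e2,np.arctan2(e2[0]-e1[0],e1[1]-e2[1]))
# shelf long edges
for (a,b,cc,dd) in((53,62,552,142),(20,240,530,320)):
    e1=ray(c,220+a/3,170+b/3,.102);e2=ray(c,220+cc/3,170+dd/3,.102);print("shelf",e1.round(3),e2.round(3),np.arctan2(e2[0]-e1[0],e1[1]-e2[1]))
# level
m=mask(c,(22,120,110),(35,255,255));m[:270]=0;m[300:]=0;m[:,:290]=0;m[:,370:]=0
g=mask(c,(36,80,60),(75,255,255));g[:270]=0;g[300:]=0;g[:,:295]=0;g[:,370:]=0
pts=cv2.findNonZero(m|g);b=cv2.minAreaRect(pts);print(b)
bx=cv2.boxPoints(b);w=np.array([ray(c,u,v,.036) for u,v in bx]);print(w.round(3),w.mean(0))
a=0.1485; a=.5*(a+np.arctan2(-(h2-k)[0],-(h2-k)[1])); print("a",a)
H=np.r_[P+.402*np.array([-np.sin(a),-np.cos(a)]),.25]; print(H); go(H,90-np.degrees(a))
E
```

```text
k [ 0.5338 -0.0361  0.148 ] r 0.2776 ang 0.1483
h1 [ 0.52   -0.1269  0.157 ] r 0.3695 ang 0.1489
h2 [ 0.513  -0.1809  0.157 ] r 0.4240 ang 0.1463
keeper [ 0.6035 -0.1266  0.033 ] r 0.3663 ang -0.0785
stop [0.6665 0.056  0.106 ] 0.20428172999709243 theta 0.06686663029150042
edge [0.66823623 0.2692178  0.008     ] [ 0.69475692 -0.14478091  0.008     ] 0.06397242468042195
shelf [0.647 0.26  0.102] [ 0.591 -0.11   0.102] -0.15128742306376064
shelf [0.514 0.28  0.102] [ 0.46  -0.093  0.102] -0.1454325569376122
((330.3902282714844, 282.48779296875), (55.4366340637207, 11.264016151428223), 6.340191841125488)
[[ 0.442  0.116  0.036]
 [ 0.467  0.113  0.036]
 [ 0.455 -0.014  0.036]
 [ 0.429 -0.011  0.036]] [0.44814746 0.05073127 0.036     ]
a 0.1455091755390816
[ 0.51652444 -0.1592288   0.25      ]
twist first -64.8 then xyz mm [ 4.149e+02  3.003e+02 -3.000e-01]
```

>>> {"fn": "play_rows", "kwargs": {
  "plan": [
    {"twist":-9.25,"hand":1},
    {"twist":-9.25},
    {"twist":-9.25},
    {"twist":-9.25},
    {"twist":-9.25},
    {"twist":-9.25},
    {"twist":-9.25},
    {"x":34.6,"y":25},
    {"x":34.6,"y":25},
    {"x":34.6,"y":25},
    {"x":34.6,"y":25},
    {"x":34.6,"y":25},
    {"x":34.6,"y":25},
    {"x":34.6,"y":25},
    {"x":34.6,"y":25},
    {"x":34.6,"y":25},
    {"x":34.6,"y":25},
    {"x":34.6,"y":25},
    {"x":34.6,"y":25}
  ],
  "force": 40
}}

```text
validation failed for argument at $.pl...
```

>>> {"fn": "play_rows", "kwargs": {
  "plan": [
    {"z":0},
    {"z":0}
  ]
}}

```text
validation failed for argument at $.pl...
```

```bash
python3 - <<'E'
from h import *
fz(); go([.5165,-.1592,.146],81.6)
E
```

```text
t 0.1 [ 0.1593 -0.5262  0.2492] [-179.9   -0.    16.8] F [ 0.2 -0.2  0.6] w 0.0881 q6 -12.0
twist first -64.8 then xyz mm [415.1 299.8 103.7]
```

All fields are needed in each row, it seems.

>>> {"fn": "play_rows", "kwargs": {
  "plan": [
    {"x":0,"y":0,"z":0,"twist":-9.25,"hand":1},
    {"x":0,"y":0,"z":0,"twist":-9.25,"hand":1},
    {"x":0,"y":0,"z":0,"twist":-9.25,"hand":1},
    {"x":0,"y":0,"z":0,"twist":-9.25,"hand":1},
    {"x":0,"y":0,"z":0,"twist":-9.25,"hand":1},
    {"x":0,"y":0,"z":0,"twist":-9.25,"hand":1},
    {"x":0,"y":0,"z":0,"twist":-9.25,"hand":1},
    {"x":34.6,"y":25,"z":0,"twist":0,"hand":1},
    {"x":34.6,"y":25,"z":0,"twist":0,"hand":1},
    {"x":34.6,"y":25,"z":0,"twist":0,"hand":1},
    {"x":34.6,"y":25,"z":0,"twist":0,"hand":1},
    {"x":34.6,"y":25,"z":0,"twist":0,"hand":1},
    {"x":34.6,"y":25,"z":0,"twist":0,"hand":1},
    {"x":34.6,"y":25,"z":0,"twist":0,"hand":1},
    {"x":34.6,"y":25,"z":0,"twist":0,"hand":1},
    {"x":34.6,"y":25,"z":0,"twist":0,"hand":1},
    {"x":34.6,"y":25,"z":0,"twist":0,"hand":1},
    {"x":34.6,"y":25,"z":0,"twist":0,"hand":1},
    {"x":34.6,"y":25,"z":0,"twist":0,"hand":1},
    {"x":0,"y":0,"z":0,"twist":0,"hand":1}
  ],
  "force": 40
}}

```text
clock: 2.6
tool_pos: [0.5179, -0.1577, 0.2492]
eef_rot: [-180.0, -0.0, 81.8]
force: [-0.7, -0.7, -0.7]
width: 0.0881
gripper_force: 0.0
```

```bash
python3 - <<'E'
from h import *
fz(); go([.5165,-.1592,.146],81.6)
E
```

```text
t 2.6 [ 0.5179 -0.1577  0.2492] [-180.    -0.    81.8] F [-0.7 -0.7 -0.7] w 0.0881 q6 -21.0
twist first 0.2 then xyz mm [ -1.7  -1.  103.2]
```

>>> {"fn": "play_rows", "kwargs": {
  "plan": [
    {"x":-1.7,"y":-1,"z":26,"twist":0.2,"hand":1},
    {"x":0,"y":0,"z":26,"twist":0,"hand":1},
    {"x":0,"y":0,"z":26,"twist":0,"hand":1},
    {"x":0,"y":0,"z":25,"twist":0,"hand":1},
    {"x":0,"y":0,"z":0,"twist":0,"hand":1},
    {"x":0,"y":0,"z":0,"twist":0,"hand":0},
    {"x":0,"y":0,"z":0,"twist":0,"hand":0},
    {"x":0,"y":0,"z":0,"twist":0,"hand":0},
    {"x":0,"y":0,"z":0,"twist":0,"hand":0},
    {"x":0,"y":0,"z":0,"twist":0,"hand":0},
    {"x":0,"y":0,"z":0,"twist":0,"hand":0}
  ]
}}

```text
clock: 3.98
tool_pos: [0.5156, -0.1611, 0.1468]
eef_rot: [180.0, 0.0, 81.4]
force: [0.4, 0.2, -0.6]
width: 0.0301
gripper_force: 0.0
```

```bash
python3 - <<'E'
from h import *
fz()
c=capture("top");P=np.array([.5750,.2390])
cv2.imwrite("pics/t1.png",cv2.resize(c["color"][150:310,200:480,::-1],None,fx=2.5,fy=2.5,interpolation=cv2.INTER_CUBIC))
E
```

```text
t 3.98 [ 0.5156 -0.1611  0.1468] [180.    0.   81.4] F [ 0.4  0.2 -0.6] w 0.0301 q6 -21.0
```

>>> {"fn": "play_rows", "kwargs": {
  "plan": [
    {"x":0,"y":0,"z":0,"twist":0,"hand":0},
    {"x":0,"y":0,"z":0,"twist":0,"hand":0},
    {"x":0,"y":0,"z":0,"twist":0,"hand":0},
    {"x":0.06,"y":7.2,"z":0,"twist":-1.03,"hand":0},
    {"x":0.06,"y":7.2,"z":0,"twist":-1.03,"hand":0},
    {"x":0.06,"y":7.2,"z":0,"twist":-1.03,"hand":0},
    {"x":0.06,"y":7.2,"z":0,"twist":-1.03,"hand":0},
    {"x":0.06,"y":7.2,"z":0,"twist":-1.03,"hand":0},
    {"x":0.06,"y":7.2,"z":0,"twist":-1.03,"hand":0},
    {"x":0.06,"y":7.2,"z":0,"twist":-1.03,"hand":0},
    {"x":0.06,"y":7.2,"z":0,"twist":-1.03,"hand":0},
    {"x":0.06,"y":7.2,"z":0,"twist":-1.03,"hand":0},
    {"x":0.06,"y":7.2,"z":0,"twist":-1.03,"hand":0},
    {"x":0,"y":0,"z":0,"twist":0,"hand":0},
    {"x":0,"y":0,"z":0,"twist":0,"hand":0}
  ]
}}

```text
clock: 5.9
tool_pos: [0.5874, -0.1655, 0.1468]
eef_rot: [180.0, -0.0, 91.7]
force: [-0.2, 1.0, -0.5]
width: 0.0077
gripper_force: 39.3
```

```bash
python3 - <<'E'
from h import *
fz()
p=read_state()["tool_pos"][:2]-[.575,.239];print(np.hypot(*p),np.arctan2(-p[0],-p[1]))
E
```

```text
t 5.9 [ 0.5874 -0.1655  0.1468] [180.   -0.   91.7] F [-0.2  1.  -0.5] w 0.0077 q6 -29.0
0.4046632418356832 -0.030684214795782764
```

>>> {"fn": "play_rows", "kwargs": {
  "plan": [
    {"x":0.0,"y":4,"z":0,"twist":-0.57,"hand":0},
    {"x":0.0,"y":4,"z":0,"twist":-0.57,"hand":0},
    {"x":0.0,"y":4,"z":0,"twist":-0.57,"hand":0},
    {"x":0,"y":0,"z":0,"twist":0,"hand":0}
  ]
}}

```text
clock: 6.4
tool_pos: [0.5996, -0.165, 0.1467]
eef_rot: [180.0, -0.0, 93.4]
force: [0.2, 0.8, 0.3]
width: 0.0079
gripper_force: 39.3
```

>>> {"fn": "play_rows", "kwargs": {
  "plan": [
    {"x":0.0,"y":2,"z":0,"twist":-0.28,"hand":0},
    {"x":0.0,"y":0,"z":0,"twist":0,"hand":0}
  ]
}}

```text
clock: 6.65
tool_pos: [0.6014, -0.1649, 0.1467]
eef_rot: [-180.0, -0.0, 93.7]
force: [-0.2, 0.9, 0.4]
width: 0.0078
gripper_force: 39.3
```

>>> {"fn": "play_rows", "kwargs": {
  "plan": [
    {"x":0.0,"y":2,"z":0,"twist":-0.28,"hand":0},
    {"x":0.0,"y":0,"z":0,"twist":0,"hand":0}
  ]
}}

```text
clock: 6.9
tool_pos: [0.6034, -0.1648, 0.1467]
eef_rot: [180.0, -0.0, 94.0]
force: [-0.5, 2.6, -1.3]
width: 0.0083
gripper_force: 39.3
```

>>> {"fn": "play_rows", "kwargs": {
  "plan": [
    {"x":0.0,"y":2,"z":0,"twist":-0.2,"hand":0},
    {"x":0.0,"y":0,"z":0,"twist":0,"hand":0}
  ]
}}

```text
clock: 7.15
tool_pos: [0.6053, -0.1646, 0.1466]
eef_rot: [-180.0, -0.0, 94.2]
force: [-1.4, 1.9, -0.4]
width: 0.0079
gripper_force: 39.3
```

```bash
python3 - <<'E'
from h import *
fz()
c=capture("top")
cv2.imwrite("pics/t2.png",cv2.resize(c["color"][150:310,200:480,::-1],None,fx=2.8,fy=2.8,interpolation=cv2.INTER_CUBIC))
E
```

```text
t 7.15 [ 0.6053 -0.1646  0.1466] [-180.    -0.    94.2] F [-1.4  1.9 -0.4] w 0.0079 q6 -30.0
```

View pics/t2.png

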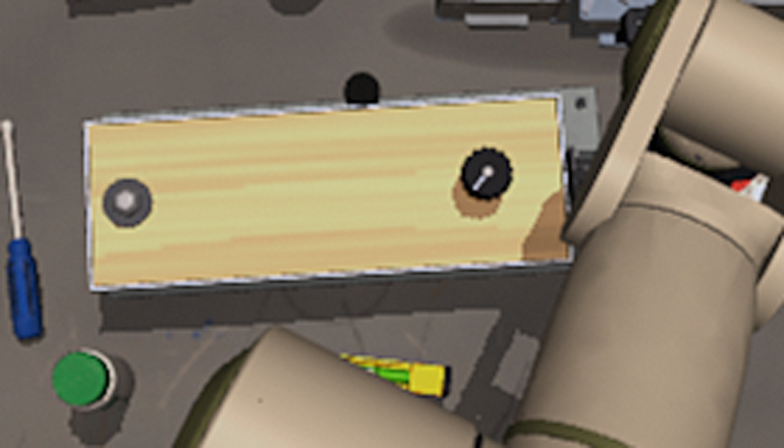

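The picture shows the shelf swung in, its edge at the stop post (361,90 in the crop) and the knob at (487,173). I'll keep pushing until the stop pushes back.

>>> {"fn": "play_rows", "kwargs": {
  "plan": [
    {"x":0.0,"y":2,"z":0,"twist":-0.1,"hand":0},
    {"x":0.0,"y":0,"z":0,"twist":0,"hand":0}
  ]
}}

```text
clock: 7.45
tool_pos: [0.6071, -0.1645, 0.1466]
eef_rot: [-180.0, -0.0, 94.3]
force: [-2.6, 1.6, -0.2]
width: 0.0081
gripper_force: 39.3
```

>>> {"fn": "play_rows", "kwargs": {
  "plan": [
    {"x":0.0,"y":2,"z":0,"twist":-0.1,"hand":0},
    {"x":0.0,"y":0,"z":0,"twist":0,"hand":0}
  ]
}}

```text
clock: 7.7
tool_pos: [0.609, -0.1644, 0.1466]
eef_rot: [-179.9, -0.0, 94.4]
force: [-5.7, 1.2, -1.2]
width: 0.0079
gripper_force: 39.3
```

```bash
python3 - <<'E'
from h import *
fz()
c=capture("top")
m=mask(c,(0,0,0),(180,255,55))[195:230,358:390];M=cv2.moments(m,True)
k=ray(c,358+M["m10"]/M["m00"],195+M["m01"]/M["m00"],.148);d=k[:2]-[.575,.239];print(M["m00"],k,np.hypot(*d),np.arctan2(-d[0],-d[1]))
c0=pickle.load(open("top0.pkl","rb"))
m=mask(c0,(0,0,0),(180,255,55))[225:255,358:388];M=cv2.moments(m,True)
k=ray(c0,358+M["m10"]/M["m00"],225+M["m01"]/M["m00"],.148);d=k[:2]-[.575,.239];print(M["m00"],k,np.hypot(*d),np.arctan2(-d[0],-d[1]))
E
```

```text
t 7.7 [ 0.609  -0.1644  0.1466] [-179.9   -0.    94.4] F [-5.7  1.2 -1.2] w 0.0079 q6 -30.0
219.0 [ 0.59482029 -0.03786866  0.148     ] 0.27757719463035474 -0.07146541314246509
213.0 [ 0.53456627 -0.03574022  0.148     ] 0.27769960984666525 0.14612182724446532
```

>>> {"fn": "play_rows", "kwargs": {
  "plan": [
    {"x":0,"y":0,"z":5,"twist":0,"hand":0},
    {"x":0,"y":0,"z":5,"twist":0,"hand":0},
    {"x":0,"y":0,"z":5,"twist":0,"hand":0},
    {"x":0,"y":0,"z":3,"twist":0,"hand":0},
    {"x":0,"y":0,"z":0,"twist":0,"hand":0}
  ]
}}

```text
clock: 8.38
tool_pos: [0.6091, -0.1647, 0.1287]
eef_rot: [-180.0, 0.0, 94.3]
force: [-4.7, 0.9, 0.9]
width: 0.0082
gripper_force: 39.2
```

>>> {"fn": "play_rows", "kwargs": {
  "plan": [
    {"x":0,"y":0,"z":3,"twist":0,"hand":0},
    {"x":0,"y":0,"z":3,"twist":0,"hand":0},
    {"x":0,"y":0,"z":3,"twist":0,"hand":0},
    {"x":0,"y":0,"z":2,"twist":0,"hand":0},
    {"x":0,"y":0,"z":0,"twist":0,"hand":0}
  ]
}}

```text
clock: 9.0
tool_pos: [0.6111, -0.1655, 0.1251]
eef_rot: [179.5, 0.4, 94.4]
force: [-14.0, 3.9, 42.2]
width: 0.0081
gripper_force: 36.1
```

>>> {"fn": "play_rows", "kwargs": {
  "plan": [
    {"x":0,"y":0,"z":-4,"twist":0,"hand":0},
    {"x":0,"y":0,"z":-4,"twist":0,"hand":0},
    {"x":0,"y":0,"z":-3,"twist":0,"hand":0},
    {"x":0,"y":-1,"z":0,"twist":0,"hand":0},
    {"x":0,"y":0,"z":0,"twist":0,"hand":0}
  ]
}}

```text
clock: 9.62
tool_pos: [0.6082, -0.1647, 0.1288]
eef_rot: [-180.0, 0.0, 94.3]
force: [-3.9, 0.2, 0.4]
width: 0.0083
gripper_force: 39.5
```

```bash
cat >>h.py <<'E'
def knob(c,u0,v0):
    m=mask(c,(0,0,0),(180,255,55))[v0-17:v0+18,u0-16:u0+17];M=cv2.moments(m,True)
    k=ray(c,u0-16+M["m10"]/M["m00"],v0-17+M["m01"]/M["m00"],.148);d=k[:2]-[.575,.239];print("knob",M["m00"],k.round(4),np.hypot(*d).round(4),np.arctan2(-d[0],-d[1]).round(4))
E
python3 - <<'E'
from h import *
fz(); knob(capture("top"),374,212)
c=capture("side")
u,v=proj(c,[.605,-.15,.08]).astype(int); print(u,v)
cv2.imwrite("pics/s2.png",cv2.resize(c["color"][v-60:v+60,u-80:u+80,::-1],None,fx=5,fy=5,interpolation=cv2.INTER_CUBIC))
E
```

```text
t 9.62 [ 0.6082 -0.1647  0.1288] [-180.     0.    94.3] F [-3.9  0.2  0.4] w 0.0083 q6 -30.0
knob 217.0 [ 0.5948 -0.0378  0.148 ] 0.2775 -0.0713
322 208
```

View pics/s2.png

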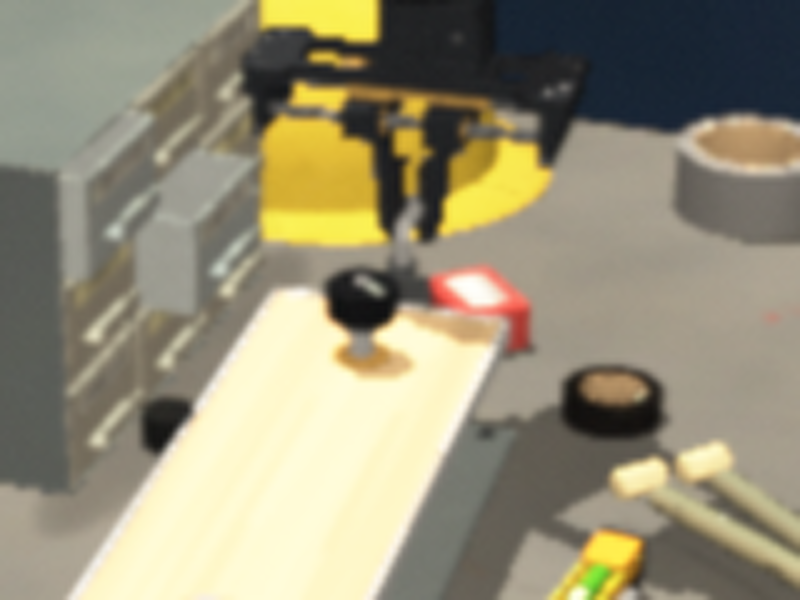

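>>> {"fn": "play_rows", "kwargs": {
  "plan": [
    {"x":0,"y":-2,"z":0,"twist":0.1,"hand":0},
    {"x":0,"y":-2,"z":0,"twist":0.1,"hand":0},
    {"x":0,"y":0,"z":0,"twist":0,"hand":0}
  ]
}}

```text
clock: 10.1
tool_pos: [0.6047, -0.1649, 0.129]
eef_rot: [179.9, 0.0, 94.1]
force: [-0.9, -0.7, 0.6]
width: 0.008
gripper_force: 39.5
```

>>> {"fn": "play_rows", "kwargs": {
  "plan": [
    {"x":0,"y":0,"z":2,"twist":0,"hand":0},
    {"x":0,"y":0,"z":2,"twist":0,"hand":0},
    {"x":0,"y":0,"z":2,"twist":0,"hand":0},
    {"x":0,"y":0,"z":0,"twist":0,"hand":0}
  ]
}}

```text
clock: 10.6
tool_pos: [0.6044, -0.165, 0.1227]
eef_rot: [180.0, 0.0, 94.1]
force: [-0.4, -2.4, 1.0]
width: 0.0077
gripper_force: 39.4
```

```bash
python3 - <<'E'
from h import *
fz(); knob(capture("top"),374,212)
E
```

```text
t 10.6 [ 0.6044 -0.165   0.1227] [180.    0.   94.1] F [-0.4 -2.4  1. ] w 0.0077 q6 -30.0
knob 216.0 [ 0.5944 -0.0379  0.148 ] 0.2776 -0.0699
```

Entered the keeper. Going on down to the end of travel.

>>> {"fn": "play_rows", "kwargs": {
  "plan": [
    {"x":0,"y":0,"z":2,"twist":0,"hand":0},
    {"x":0,"y":0,"z":2,"twist":0,"hand":0},
    {"x":0,"y":0,"z":2,"twist":0,"hand":0},
    {"x":0,"y":0,"z":2,"twist":0,"hand":0},
    {"x":0,"y":0,"z":0,"twist":0,"hand":0}
  ]
}}

```text
clock: 11.28
tool_pos: [0.6043, -0.1649, 0.1146]
eef_rot: [-180.0, 0.0, 94.1]
force: [0.5, -4.3, 2.0]
width: 0.008
gripper_force: 39.4
```

>>> {"fn": "play_rows", "kwargs": {
  "plan": [
    {"x":0,"y":0,"z":2,"twist":0,"hand":0},
    {"x":0,"y":0,"z":2,"twist":0,"hand":0},
    {"x":0,"y":0,"z":0,"twist":0,"hand":0}
  ]
}}

```text
clock: 11.65
tool_pos: [0.6049, -0.1651, 0.112]
eef_rot: [179.9, 0.1, 94.2]
force: [-0.7, -4.4, 8.3]
width: 0.0078
gripper_force: 38.8
```

>>> {"fn": "play_rows", "kwargs": {
  "plan": [
    {"x":0,"y":0,"z":2,"twist":0,"hand":0},
    {"x":0,"y":0,"z":1,"twist":0,"hand":0},
    {"x":0,"y":0,"z":0,"twist":0,"hand":0},
    {"x":0,"y":0,"z":0,"twist":0,"hand":0}
  ]
}}

```text
clock: 12.15
tool_pos: [0.6055, -0.1653, 0.1107]
eef_rot: [179.7, 0.2, 94.2]
force: [-3.0, -4.0, 19.7]
width: 0.0079
gripper_force: 38.0
```

>>> {"fn": "play_rows", "kwargs": {
  "plan": [
    {"x":0,"y":0,"z":-3,"twist":0,"hand":0},
    {"x":0,"y":0,"z":0,"twist":0,"hand":1},
    {"x":0,"y":0,"z":0,"twist":0,"hand":1},
    {"x":0,"y":0,"z":0,"twist":0,"hand":1},
    {"x":0,"y":0,"z":0,"twist":0,"hand":1},
    {"x":0,"y":0,"z":-30,"twist":0,"hand":1},
    {"x":0,"y":0,"z":-45,"twist":0,"hand":1},
    {"x":0,"y":0,"z":-45,"twist":0,"hand":1},
    {"x":-40,"y":0,"z":0,"twist":0,"hand":1},
    {"x":-40,"y":0,"z":0,"twist":0,"hand":1},
    {"x":-40,"y":0,"z":0,"twist":0,"hand":1}
  ]
}}

```text
clock: 13.52
tool_pos: [0.613, -0.2855, 0.2307]
eef_rot: [-180.0, -0.0, 94.2]
force: [0.0, -0.4, 0.1]
width: 0.0881
gripper_force: 0.0
```

```bash
cat >>h.py <<'E'
def level(c,win,z=.036):
    u0,u1,v0,v1=win; m=mask(c,(22,120,110),(35,255,255))|mask(c,(36,80,60),(75,255,255)); w=np.zeros_like(m); w[v0:v1,u0:u1]=m[v0:v1,u0:u1]
    b=cv2.minAreaRect(cv2.findNonZero(w)); p=np.array([ray(c,u,v,z) for u,v in cv2.boxPoints(b)]); e=[p[1]-p[0],p[2]-p[1]]; L=max(e,key=np.linalg.norm); L=L*np.sign(L[1])
    print("level",p.mean(0).round(4),"size",[np.linalg.norm(x).round(3) for x in e],"y-axis ang from +y",np.arctan2(-L[0],L[1]).round(3)); return p.mean(0)
E
python3 - <<'E'
from h import *
fz(); c=capture("top");knob(c,374,212); pickle.dump(c,open("top1.pkl","wb"))
level(c,(295,370,270,300))
d=c["color"][170:310,220:480,::-1]
cv2.imwrite("pics/t3.png",cv2.resize(d,None,fx=3,fy=3,interpolation=cv2.INTER_CUBIC))
E
```

```text
t 13.53 [ 0.613  -0.2855  0.2307] [-180.    -0.    94.2] F [ 0.  -0.4  0.1] w 0.0881 q6 -39.0
knob 214.0 [ 0.5948 -0.0377  0.148 ] 0.2774 -0.0714
level [0.4516 0.0871 0.036 ] size [np.float64(0.025), np.float64(0.055)] y-axis ang from +y -0.122
```

View pics/t3.png

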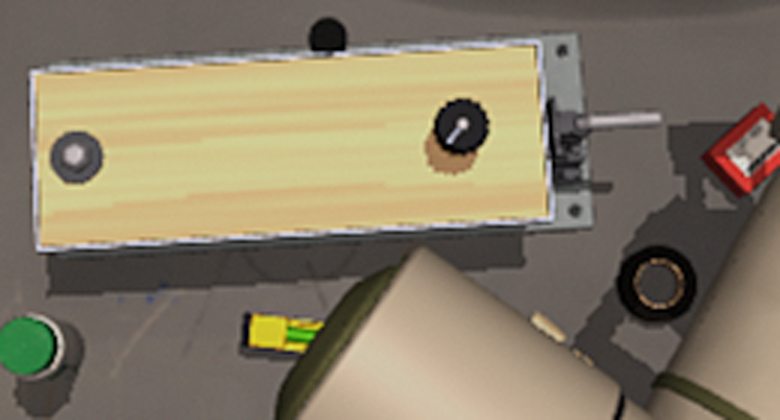

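The picture shows the bolt down in its keeper (570,125 in the crop), the shelf at its stop post, and the level where it was.

The level lies so near the shelf that the gripper body would foul the shelf. I'll first draw it 45 mm towards the robot with nearly closed fingers.

>>> {"fn": "play_rows", "kwargs": {
  "plan": [
    {"x":0,"y":0,"z":0,"twist":-10,"hand":0.1},
    {"x":0,"y":0,"z":0,"twist":-10,"hand":0.1},
    {"x":0,"y":0,"z":0,"twist":-10,"hand":0.1},
    {"x":0,"y":0,"z":0,"twist":-10,"hand":0.1},
    {"x":0,"y":0,"z":0,"twist":-10,"hand":0.1},
    {"x":0,"y":0,"z":0,"twist":-10,"hand":0.1},
    {"x":0,"y":0,"z":0,"twist":-10,"hand":0.1},
    {"x":0,"y":0,"z":0,"twist":-10,"hand":0.1},
    {"x":0,"y":0,"z":0,"twist":-10,"hand":0.1},
    {"x":12.3,"y":38.6,"z":0,"twist":0,"hand":0.1},
    {"x":12.3,"y":38.6,"z":0,"twist":0,"hand":0.1},
    {"x":12.3,"y":38.6,"z":0,"twist":0,"hand":0.1},
    {"x":12.3,"y":38.6,"z":0,"twist":0,"hand":0.1},
    {"x":12.3,"y":38.6,"z":0,"twist":0,"hand":0.1},
    {"x":12.3,"y":38.6,"z":0,"twist":0,"hand":0.1},
    {"x":12.3,"y":38.6,"z":0,"twist":0,"hand":0.1},
    {"x":12.3,"y":38.6,"z":0,"twist":0,"hand":0.1},
    {"x":12.3,"y":38.6,"z":0,"twist":0,"hand":0.1},
    {"x":0,"y":0,"z":0,"twist":0,"hand":0.1}
  ]
}}

```text
clock: 15.95
tool_pos: [0.4764, 0.056, 0.231]
eef_rot: [180.0, -0.0, -175.7]
force: [0.8, -1.0, 0.1]
width: 0.0088
gripper_force: 0.0
```

```bash
python3 - <<'E'
from h import *
fz(); go([.477,.0528,.15],184.1)
E
```

```text
t 15.95 [0.4764 0.056  0.231 ] [ 180.    -0.  -175.7] F [ 0.8 -1.   0.1] w 0.0088 q6 -102.0
twist first 0.2 then xyz mm [-0.4 -3.2 81. ]
```

>>> {"fn": "play_rows", "kwargs": {
  "plan": [
    {"x":-0.5,"y":-3,"z":35,"twist":0,"hand":0.1},
    {"x":0,"y":0,"z":40,"twist":0,"hand":0.1},
    {"x":0,"y":0,"z":40,"twist":0,"hand":0.1},
    {"x":0,"y":0,"z":35,"twist":0,"hand":0.1},
    {"x":0,"y":0,"z":15,"twist":0,"hand":0.1},
    {"x":0,"y":0,"z":8,"twist":0,"hand":0.1},
    {"x":0,"y":0,"z":0,"twist":0,"hand":0.1}
  ]
}}

```text
clock: 16.82
tool_pos: [0.4784, 0.0507, 0.0577]
eef_rot: [180.0, -0.0, -175.9]
force: [0.2, -0.8, -0.3]
width: 0.0089
gripper_force: 0.0
```

>>> {"fn": "play_rows", "kwargs": {
  "plan": [
    {"x":0,"y":0,"z":9,"twist":0,"hand":0.1},
    {"x":0,"y":0,"z":9,"twist":0,"hand":0.1},
    {"x":0,"y":0,"z":9,"twist":0,"hand":0.1},
    {"x":0,"y":0,"z":8,"twist":0,"hand":0.1},
    {"x":0,"y":0,"z":0,"twist":0,"hand":0.1}
  ]
}}

```text
clock: 17.45
tool_pos: [0.4779, 0.0511, 0.0221]
eef_rot: [180.0, -0.1, -175.8]
force: [0.6, 0.5, -0.7]
width: 0.0086
gripper_force: 0.0
```

No contact on the way down. Pull towards the robot.

>>> {"fn": "play_rows", "kwargs": {
  "plan": [
    {"x":6,"y":0,"z":0,"twist":0,"hand":0.1},
    {"x":6,"y":0,"z":0,"twist":0,"hand":0.1},
    {"x":6,"y":0,"z":0,"twist":0,"hand":0.1},
    {"x":6,"y":0,"z":0,"twist":0,"hand":0.1},
    {"x":6,"y":0,"z":0,"twist":0,"hand":0.1},
    {"x":6,"y":0,"z":0,"twist":0,"hand":0.1},
    {"x":6,"y":0,"z":0,"twist":0,"hand":0.1},
    {"x":4,"y":0,"z":0,"twist":0,"hand":0.1},
    {"x":0,"y":0,"z":0,"twist":0,"hand":0.1},
    {"x":-6,"y":0,"z":0,"twist":0,"hand":0.1},
    {"x":0,"y":0,"z":-40,"twist":0,"hand":0.1},
    {"x":0,"y":0,"z":-40,"twist":0,"hand":1},
    {"x":0,"y":30,"z":-40,"twist":0,"hand":1},
    {"x":0,"y":30,"z":0,"twist":10,"hand":1}
  ]
}}

```text
clock: 19.2
tool_pos: [0.4351, 0.1087, 0.1452]
eef_rot: [180.0, 0.3, 173.9]
force: [-0.2, -0.2, 0.4]
width: 0.0366
gripper_force: 0.0
```

```bash
python3 - <<'E'
from h import *
fz(); c=capture("top");knob(c,374,212); pickle.dump(c,open("top2.pkl","wb"))
cv2.imwrite("pics/t4.png",cv2.resize(c["color"][170:340,220:480,::-1],None,fx=3,fy=3,interpolation=cv2.INTER_CUBIC))
c=capture("side");pickle.dump(c,open("side2.pkl","wb"))
E
```

```text
t 19.2 [0.4351 0.1087 0.1452] [180.    0.3 173.9] F [-0.2 -0.2  0.4] w 0.0366 q6 -85.0
knob 213.0 [ 0.5947 -0.0377  0.148 ] 0.2774 -0.0711
```

View pics/t4.png

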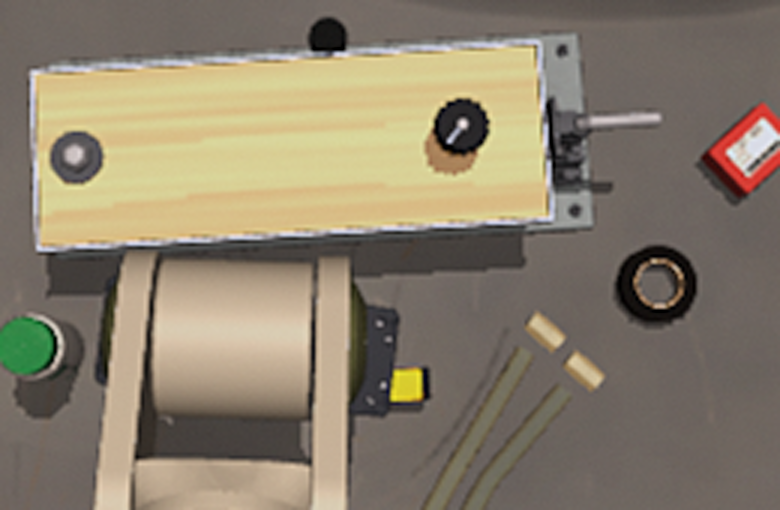

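The level's end shows at (430,384 in the crop), so it came along. The arm hides the rest, so I'll move aside and turn to the grasp yaw.

>>> {"fn": "play_rows", "kwargs": {
  "plan": [
    {"x":0,"y":-45,"z":-12,"twist":0,"hand":1},
    {"x":0,"y":-45,"z":-12,"twist":0,"hand":1},
    {"x":0,"y":-45,"z":-12,"twist":0,"hand":1},
    {"x":0,"y":-45,"z":-12,"twist":0,"hand":1},
    {"x":0,"y":-45,"z":0,"twist":10,"hand":1},
    {"x":0,"y":0,"z":0,"twist":10,"hand":1},
    {"x":0,"y":0,"z":0,"twist":10,"hand":1},
    {"x":0,"y":0,"z":0,"twist":10,"hand":1},
    {"x":0,"y":0,"z":0,"twist":10,"hand":1},
    {"x":0,"y":0,"z":0,"twist":10,"hand":1},
    {"x":0,"y":0,"z":0,"twist":10,"hand":1},
    {"x":0,"y":0,"z":0,"twist":10,"hand":1}
  ]
}}

```text
clock: 20.8
tool_pos: [0.4107, -0.1164, 0.1902]
eef_rot: [-179.9, -0.0, 94.0]
force: [-0.8, -0.9, 0.4]
width: 0.0881
gripper_force: 0.0
```

```bash
python3 - <<'E'
from h import *
fz(); c=capture("top");pickle.dump(c,open("top2.pkl","wb"))
level(c,(280,400,285,318))
cv2.imwrite("pics/t5.png",cv2.resize(c["color"][270:340,240:400,::-1],None,fx=4,fy=4,interpolation=cv2.INTER_CUBIC))
E
```

```text
t 20.8 [ 0.4107 -0.1164  0.1902] [-179.9   -0.    94. ] F [-0.8 -0.9  0.4] w 0.0881 q6 -36.0
level [0.4094 0.0455 0.036 ] size [np.float64(0.128), np.float64(0.025)] y-axis ang from +y 0.065
```

View pics/t5.png

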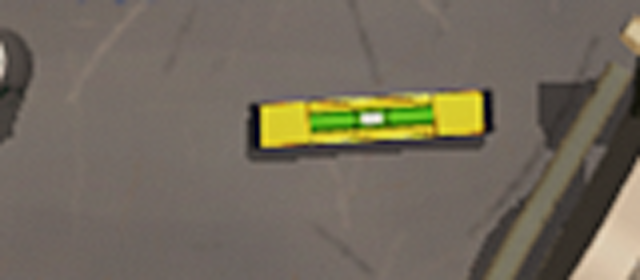

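Level centred at about (371,119 in the crop), lying parallel to the shelf, bubble centred on the flat bench. Going to grasp it.

>>> {"fn": "play_rows", "kwargs": {
  "plan": [
    {"x":40.4,"y":2.5,"z":0,"twist":0,"hand":1},
    {"x":40.4,"y":2.5,"z":0,"twist":0,"hand":1},
    {"x":40.4,"y":2.5,"z":0,"twist":0,"hand":1},
    {"x":40.4,"y":2.5,"z":0,"twist":0.3,"hand":1},
    {"x":0,"y":0,"z":0,"twist":0,"hand":1},
    {"x":0,"y":0,"z":40,"twist":0,"hand":1},
    {"x":0,"y":0,"z":40,"twist":0,"hand":1},
    {"x":0,"y":0,"z":30,"twist":0,"hand":1}
  ]
}}

```text
clock: 21.85
tool_pos: [0.4091, 0.045, 0.0792]
eef_rot: [-179.9, -0.0, 94.0]
force: [0.6, -1.0, 0.6]
width: 0.0879
gripper_force: 0.0
```

```bash
python3 - <<'E'
from h import *
fz(); go([.4094,.0455,.018],93.7)
E
```

```text
t 21.85 [0.4091 0.045  0.0792] [-179.9   -0.    94. ] F [ 0.6 -1.   0.6] w 0.0879 q6 -14.0
twist first 0.3 then xyz mm [ 0.5  0.5 61.2]
```

>>> {"fn": "play_rows", "kwargs": {
  "plan": [
    {"x":0.5,"y":0.5,"z":20,"twist":0.3,"hand":1},
    {"x":0,"y":0,"z":20,"twist":0,"hand":1},
    {"x":0,"y":0,"z":14,"twist":0,"hand":1},
    {"x":0,"y":0,"z":7,"twist":0,"hand":1},
    {"x":0,"y":0,"z":0,"twist":0,"hand":0},
    {"x":0,"y":0,"z":0,"twist":0,"hand":0},
    {"x":0,"y":0,"z":0,"twist":0,"hand":0},
    {"x":0,"y":0,"z":0,"twist":0,"hand":0},
    {"x":0,"y":0,"z":0,"twist":0,"hand":0},
    {"x":0,"y":0,"z":0,"twist":0,"hand":0},
    {"x":0,"y":0,"z":0,"twist":0,"hand":0}
  ],
  "force": 25
}}

```text
clock: 23.22
tool_pos: [0.4096, 0.0467, 0.0198]
eef_rot: [-180.0, -0.0, 93.6]
force: [-0.2, 0.4, 1.3]
width: 0.0239
gripper_force: 25.0
```

```bash
python3 - <<'E'
from h import *
fz(); print(read_state()["gripper_force"])
P=np.array([.575,.239]);a=.0705; t=P+.115*np.array([np.sin(a),-np.cos(a)])
print(t); go([*t,.02+.19])
E
```

```text
t 23.23 [0.4096 0.0467 0.0198] [-180.    -0.    93.6] F [-0.2  0.4  1.3] w 0.0239 q6 -14.0
24.979017125442624
[0.58310079 0.12428567]
twist first 0.0 then xyz mm [  66.7  177.9 -190.3]
```

>>> {"fn": "play_rows", "kwargs": {
  "plan": [
    {"x":0,"y":0,"z":-20,"twist":0,"hand":0},
    {"x":0,"y":0,"z":-40,"twist":0,"hand":0},
    {"x":0,"y":0,"z":-40,"twist":0,"hand":0},
    {"x":0,"y":0,"z":-45,"twist":0,"hand":0},
    {"x":0,"y":0,"z":-45,"twist":0,"hand":0},
    {"x":9.5,"y":25.4,"z":0,"twist":0,"hand":0},
    {"x":9.5,"y":25.4,"z":0,"twist":0,"hand":0},
    {"x":9.5,"y":25.4,"z":0,"twist":0,"hand":0},
    {"x":9.5,"y":25.4,"z":0,"twist":0,"hand":0},
    {"x":9.5,"y":25.4,"z":0,"twist":0,"hand":0},
    {"x":9.5,"y":25.4,"z":0,"twist":0,"hand":0},
    {"x":9.5,"y":25.4,"z":0,"twist":-0.4,"hand":0},
    {"x":0,"y":0,"z":25,"twist":0,"hand":0},
    {"x":0,"y":0,"z":25,"twist":0,"hand":0},
    {"x":0,"y":0,"z":15,"twist":0,"hand":0},
    {"x":0,"y":0,"z":0,"twist":0,"hand":0}
  ]
}}

```text
clock: 25.22
tool_pos: [0.5827, 0.124, 0.1438]
eef_rot: [-179.9, -0.0, 93.9]
force: [-0.2, 0.3, -2.1]
width: 0.0237
gripper_force: 25.0
```

```bash
python3 - <<'E'
from h import *
fz(); go([.5831,.1243,.124],94.05)
E
```

```text
t 25.23 [0.5827 0.124  0.1438] [-179.9   -0.    93.9] F [-0.2  0.3 -2.1] w 0.0237 q6 -3.0
twist first -0.1 then xyz mm [ 0.3  0.5 19.8]
```

>>> {"fn": "play_rows", "kwargs": {
  "plan": [
    {"x":0,"y":0,"z":10,"twist":0,"hand":0},
    {"x":0,"y":0,"z":6,"twist":0,"hand":0},
    {"x":0,"y":0,"z":3,"twist":0,"hand":0},
    {"x":0,"y":0,"z":2,"twist":0,"hand":0},
    {"x":0,"y":0,"z":0,"twist":0,"hand":0}
  ]
}}

```text
clock: 25.85
tool_pos: [0.5831, 0.124, 0.1238]
eef_rot: [180.0, 0.0, 94.0]
force: [-0.2, 0.6, -1.7]
width: 0.0235
gripper_force: 25.0
```

>>> {"fn": "play_rows", "kwargs": {
  "plan": [
    {"x":0,"y":0,"z":2,"twist":0,"hand":0},
    {"x":0,"y":0,"z":0,"twist":0,"hand":0}
  ]
}}

```text
clock: 26.1
tool_pos: [0.5832, 0.124, 0.1219]
eef_rot: [180.0, 0.0, 94.0]
force: [0.5, 0.6, -0.3]
width: 0.0234
gripper_force: 25.0
```

>>> {"fn": "play_rows", "kwargs": {
  "plan": [
    {"x":0,"y":0,"z":1.5,"twist":0,"hand":0},
    {"x":0,"y":0,"z":1.5,"twist":0,"hand":0},
    {"x":0,"y":0,"z":0,"twist":0,"hand":0}
  ]
}}

```text
clock: 26.48
tool_pos: [0.5835, 0.1238, 0.1209]
eef_rot: [179.8, 0.0, 94.0]
force: [-4.1, -1.8, 13.9]
width: 0.0237
gripper_force: 25.0
```

>>> {"fn": "play_rows", "kwargs": {
  "plan": [
    {"x":0,"y":0,"z":1,"twist":0,"hand":0},
    {"x":0,"y":0,"z":0,"twist":0,"hand":0},
    {"x":0,"y":0,"z":0,"twist":0,"hand":0}
  ]
}}

```text
clock: 26.85
tool_pos: [0.5836, 0.1238, 0.1208]
eef_rot: [179.8, 0.0, 94.0]
force: [-6.7, -3.0, 20.9]
width: 0.0236
gripper_force: 25.0
```

>>> {"fn": "play_rows", "kwargs": {
  "plan": [
    {"x":0,"y":0,"z":-2,"twist":0,"hand":0},
    {"x":0,"y":0,"z":-1.3,"twist":0,"hand":0},
    {"x":0,"y":0,"z":0,"twist":0,"hand":1},
    {"x":0,"y":0,"z":0,"twist":0,"hand":1},
    {"x":0,"y":0,"z":0,"twist":0,"hand":1},
    {"x":0,"y":0,"z":0,"twist":0,"hand":1},
    {"x":0,"y":0,"z":-20,"twist":0,"hand":1},
    {"x":0,"y":0,"z":-40,"twist":0,"hand":1},
    {"x":0,"y":0,"z":-40,"twist":0,"hand":1},
    {"x":0,"y":0,"z":0,"twist":-10,"hand":1},
    {"x":0,"y":0,"z":0,"twist":-10,"hand":1},
    {"x":0,"y":0,"z":0,"twist":-10,"hand":1},
    {"x":0,"y":0,"z":0,"twist":-10,"hand":1},
    {"x":0,"y":0,"z":0,"twist":-10,"hand":1},
    {"x":0,"y":0,"z":0,"twist":-10,"hand":1},
    {"x":0,"y":0,"z":0,"twist":-10,"hand":1},
    {"x":0,"y":0,"z":0,"twist":-10,"hand":1},
    {"x":0,"y":0,"z":0,"twist":-10,"hand":1}
  ],
  "force": 25
}}

```text
clock: 29.1
tool_pos: [0.583, 0.124, 0.221]
eef_rot: [180.0, -0.0, -175.7]
force: [-1.1, -0.6, -0.5]
width: 0.0882
gripper_force: 0.0
```

>>> {"fn": "play_rows", "kwargs": {
  "plan": [
    {"x":0,"y":-32.6,"z":0,"twist":0,"hand":1},
    {"x":0,"y":-32.6,"z":0,"twist":0,"hand":1},
    {"x":0,"y":-32.6,"z":0,"twist":0,"hand":1},
    {"x":0,"y":-32.6,"z":0,"twist":0,"hand":1},
    {"x":0,"y":-32.6,"z":0,"twist":0,"hand":1},
    {"x":0,"y":0,"z":0,"twist":0,"hand":1}
  ],
  "force": 40
}}

```text
clock: 29.85
tool_pos: [0.5944, -0.0403, 0.2208]
eef_rot: [-180.0, -0.0, -176.2]
force: [-0.8, -0.3, 0.1]
width: 0.0882
gripper_force: 0.0
```

```bash
python3 - <<'E'
from h import *
fz(); go([.5953,-.0392,.131])
c=capture("top");pickle.dump(c,open("top3.pkl","wb"))
u,v=proj(c,[.583,.124,.138]);print(u,v)
level(c,(260,350,190,235),.138)
cv2.imwrite("pics/t6.png",cv2.resize(c["color"][150:290,220:420,::-1],None,fx=4,fy=4,interpolation=cv2.INTER_CUBIC))
E
```

```text
t 29.85 [ 0.5944 -0.0403  0.2208] [-180.    -0.  -176.2] F [-0.8 -0.3  0.1] w 0.0882 q6 -109.0
twist first 0.0 then xyz mm [-1.   1.1 89.8]
297.34857865246914 217.1606495311898
level [0.5834 0.1234 0.138 ] size [np.float64(0.127), np.float64(0.025)] y-axis ang from +y 0.075
```

View pics/t6.png

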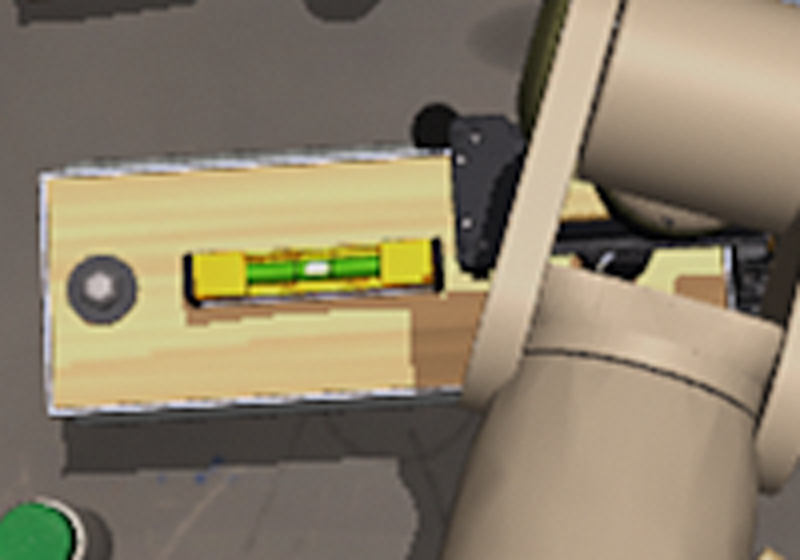

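The level lies centred at (314,270 in the crop), along the shelf and in clear view, with the bubble near the middle while the shelf is unpressed. Now down onto the knob.

>>> {"fn": "play_rows", "kwargs": {
  "plan": [
    {"x":-1,"y":1,"z":30,"twist":0,"hand":1},
    {"x":0,"y":0,"z":30,"twist":0,"hand":1},
    {"x":0,"y":0,"z":20,"twist":0,"hand":1},
    {"x":0,"y":0,"z":9,"twist":0,"hand":1},
    {"x":0,"y":0,"z":0,"twist":0,"hand":0},
    {"x":0,"y":0,"z":0,"twist":0,"hand":0},
    {"x":0,"y":0,"z":0,"twist":0,"hand":0},
    {"x":0,"y":0,"z":0,"twist":0,"hand":0},
    {"x":0,"y":0,"z":0,"twist":0,"hand":0},
    {"x":0,"y":0,"z":0,"twist":0,"hand":0}
  ],
  "force": 40
}}

```text
clock: 31.15
tool_pos: [0.5952, -0.0374, 0.1321]
eef_rot: [180.0, -0.0, -176.0]
force: [-1.0, 1.0, 0.5]
width: 0.0386
gripper_force: 40.0
```

>>> {"fn": "play_rows", "kwargs": {
  "plan": [
    {"x":0,"y":0,"z":2,"twist":0,"hand":0},
    {"x":0,"y":0,"z":2,"twist":0,"hand":0},
    {"x":0,"y":0,"z":0,"twist":0,"hand":0}
  ]
}}

```text
clock: 31.52
tool_pos: [0.596, -0.0375, 0.1299]
eef_rot: [-180.0, 0.2, -176.0]
force: [-2.2, 1.4, 12.9]
width: 0.0388
gripper_force: 40.0
```

>>> {"fn": "play_rows", "kwargs": {
  "plan": [
    {"x":0,"y":0,"z":0.6,"twist":0,"hand":0},
    {"x":0,"y":0,"z":0,"twist":0,"hand":0},
    {"x":0,"y":0,"z":0,"twist":0,"hand":0},
    {"x":0,"y":0,"z":0,"twist":0,"hand":0}
  ]
}}

```text
clock: 32.02
tool_pos: [0.5962, -0.0375, 0.1298]
eef_rot: [-179.9, 0.2, -176.0]
force: [-2.9, 2.3, 17.1]
width: 0.0389
gripper_force: 40.0
```

```bash
cat >>h.py <<'E'
def bubble(c,ctr,ang,zb):
    # profile along level y (mm, + towards pivot/+y)
    y=np.arange(-30,30.1,.5); x=np.arange(-4,4.1,.5); L=np.array([-np.sin(ang),np.cos(ang)]);n=np.array([L[1],-L[0]])
    uv=np.array([[proj(c,[*(ctr[:2]+a*1e-3*L+b*1e-3*n),zb]) for a in y] for b in x],np.float32)
    I=cv2.remap(c["color"],uv[...,0],uv[...,1],cv2.INTER_LINEAR).astype(float)
    rb=I[...,[0,2]].min(-1).max(0); g=I[...,1].mean(0)
    gr=(I[...,1]-I[...,0]).mean(0); 
    w=np.clip(rb-110,0,None); print("bubble at %.2f  mass %.0f peak %.0f"%((w*y).sum()/max(w.sum(),1),w.sum(),rb.max()), "vial ctr %.2f"%(((gr>40)|(rb>110))*y)[((gr>40)|(rb>110))].mean())
    return y,rb,g
E
python3 - <<'E'
from h import *
fz()
c0=pickle.load(open("top0.pkl","rb"));p=level(c0,(295,370,270,300));bubble(c0,p,-.105,.033)
c2=pickle.load(open("top2.pkl","rb"));p=level(c2,(280,400,285,318));bubble(c2,p,.065,.033)
c3=pickle.load(open("top3.pkl","rb"));p=level(c3,(260,350,190,235),.138);bubble(c3,p,.0705,.135)
c=capture("top");p=level(c,(260,350,190,235),.138);y,rb,g=bubble(c,p,.0705,.135)
print(rb[::4].astype(int));print(g[::4].astype(int))
E
```

```text
t 32.02 [ 0.5962 -0.0375  0.1298] [-179.9    0.2 -176. ] F [-2.9  2.3 17.1] w 0.0389 q6 -109.0
level [0.4481 0.0507 0.036 ] size [np.float64(0.026), np.float64(0.128)] y-axis ang from +y -0.1
bubble at -0.12  mass 2657 peak 236 vial ctr 0.00
level [0.4094 0.0455 0.036 ] size [np.float64(0.128), np.float64(0.025)] y-axis ang from +y 0.065
bubble at -0.03  mass 2534 peak 233 vial ctr 0.00
level [0.5834 0.1234 0.138 ] size [np.float64(0.127), np.float64(0.025)] y-axis ang from +y 0.075
bubble at -2.11  mass 2383 peak 230 vial ctr 0.16
level [0.5834 0.1242 0.138 ] size [np.float64(0.125), np.float64(0.025)] y-axis ang from +y 0.076
bubble at 8.57  mass 2352 peak 229 vial ctr 0.00
[ 38  37  35  33  33  31  29  29  29  30  32  35  35  36  34  38 106 187
 226 228 226 212 161  68  21  29  32  32  33  36  37]
[156 156 155 156 156 155 154 155 152 120 115 157 156 156 156 152 159 174
 175 168 172 177 168 156 154 155 155 155 154 156 158]
```

>>> {"fn": "play_rows", "kwargs": {
  "plan": [
    {"x":0,"y":0,"z":0,"twist":8,"hand":0},
    {"x":0,"y":0,"z":0,"twist":8,"hand":0},
    {"x":0,"y":0,"z":0,"twist":8,"hand":0},
    {"x":0,"y":0,"z":0,"twist":8,"hand":0},
    {"x":0,"y":0,"z":0,"twist":8,"hand":0},
    {"x":0,"y":0,"z":0,"twist":8,"hand":0},
    {"x":0,"y":0,"z":0,"twist":8,"hand":0},
    {"x":0,"y":0,"z":0,"twist":8,"hand":0},
    {"x":0,"y":0,"z":0,"twist":8,"hand":0},
    {"x":0,"y":0,"z":0,"twist":8,"hand":0},
    {"x":0,"y":0,"z":0,"twist":8,"hand":0},
    {"x":0,"y":0,"z":0,"twist":8,"hand":0},
    {"x":0,"y":0,"z":0,"twist":0,"hand":0},
    {"x":0,"y":0,"z":0,"twist":0,"hand":0},
    {"x":0,"y":0,"z":0,"twist":0,"hand":0},
    {"x":0,"y":0,"z":0,"twist":0,"hand":0}
  ]
}}

```text
clock: 34.08
tool_pos: [0.5961, -0.0377, 0.1298]
eef_rot: [179.8, 0.1, 88.0]
force: [-1.8, 1.3, 16.6]
width: 0.0385
gripper_force: 40.0
```

```bash
python3 - <<'E'
from h import *
fz()
def lines(y,g):
    for lo,hi in((-14,-6),(6,14)):
        s=(y>lo)&(y<hi); w=np.clip(np.median(g)-12-g[s],0,None); print("  line %.2f depth %.0f"%((w*y[s]).sum()/max(w.sum(),1),w.max()))
for f,w,z,a in(("top0",(295,370,270,300),.036,-.1),("top2",(280,400,285,318),.036,.065),("top3",(260,350,190,235),.138,.0705)):
    c=pickle.load(open(f+".pkl","rb"));p=level(c,w,z);y,rb,g=bubble(c,p,a,z-.003);lines(y,g)
c=capture("top");p=level(c,(260,350,190,235),.138);y,rb,g=bubble(c,p,.0705,.135);lines(y,g)
E
```

```text
t 34.08 [ 0.5961 -0.0377  0.1298] [1.798e+02 1.000e-01 8.800e+01] F [-1.8  1.3 16.6] w 0.0385 q6 -13.0
level [0.4481 0.0507 0.036 ] size [np.float64(0.026), np.float64(0.128)] y-axis ang from +y -0.1
bubble at -0.13  mass 2651 peak 236 vial ctr 0.00
  line -9.39 depth 32
  line 9.02 depth 31
level [0.4094 0.0455 0.036 ] size [np.float64(0.128), np.float64(0.025)] y-axis ang from +y 0.065
bubble at -0.03  mass 2534 peak 233 vial ctr 0.00
  line -8.92 depth 30
  line 9.12 depth 29
level [0.5834 0.1234 0.138 ] size [np.float64(0.127), np.float64(0.025)] y-axis ang from +y 0.075
bubble at -2.11  mass 2383 peak 230 vial ctr 0.16
  line -10.32 depth 27
  line 9.17 depth 23
level [0.5839 0.1227 0.138 ] size [np.float64(0.128), np.float64(0.026)] y-axis ang from +y 0.074
bubble at 5.00  mass 2347 peak 228 vial ctr 0.00
  line -9.39 depth 25
  line 0.00 depth 0
```

>>> {"fn": "play_rows", "kwargs": {
  "plan": [
    {"x":0,"y":0,"z":0,"twist":8,"hand":0},
    {"x":0,"y":0,"z":0,"twist":8,"hand":0},
    {"x":0,"y":0,"z":0,"twist":8,"hand":0},
    {"x":0,"y":0,"z":0,"twist":8,"hand":0},
    {"x":0,"y":0,"z":0,"twist":8,"hand":0},
    {"x":0,"y":0,"z":0,"twist":8,"hand":0},
    {"x":0,"y":0,"z":0,"twist":8,"hand":0},
    {"x":0,"y":0,"z":0,"twist":8,"hand":0},
    {"x":0,"y":0,"z":0,"twist":8,"hand":0},
    {"x":0,"y":0,"z":0,"twist":8,"hand":0},
    {"x":0,"y":0,"z":0,"twist":0,"hand":0},
    {"x":0,"y":0,"z":0,"twist":0,"hand":0},
    {"x":0,"y":0,"z":0,"twist":0,"hand":0},
    {"x":0,"y":0,"z":0,"twist":0,"hand":0},
    {"x":0,"y":0,"z":0,"twist":0,"hand":0},
    {"x":0,"y":0,"z":0,"twist":0,"hand":0}
  ]
}}

```text
clock: 36.12
tool_pos: [0.5961, -0.0374, 0.1298]
eef_rot: [179.9, -0.2, 8.0]
force: [-2.1, 2.8, 16.5]
width: 0.0391
gripper_force: 40.0
```

```bash
cat >>h.py <<'E'
def lines(y,g):
    for lo,hi in((-14,-6),(6,14)):
        s=(y>lo)&(y<hi); w=np.clip(np.median(g)-12-g[s],0,None); print("  line %.2f depth %.0f"%((w*y[s]).sum()/max(w.sum(),1),w.max()))
def chk():
    fz();c=capture("top");level(c,(260,350,190,235),.138);y,rb,g=bubble(c,np.array([.5837,.1230]),.0705,.135);lines(y,g); return c
E
python3 - <<'E'
from h import *
chk();c=chk()
cv2.imwrite("pics/t7.png",cv2.resize(c["color"][190:250,240:400,::-1],None,fx=5,fy=5,interpolation=cv2.INTER_CUBIC))
E
```

```text
t 36.12 [ 0.5961 -0.0374  0.1298] [179.9  -0.2   8. ] F [-2.1  2.8 16.5] w 0.0391 q6 67.0
level [0.584  0.1244 0.138 ] size [np.float64(0.125), np.float64(0.025)] y-axis ang from +y 0.075
bubble at 0.63  mass 2367 peak 229 vial ctr 0.00
  line -9.74 depth 26
  line 9.47 depth 22
t 36.17 [ 0.5961 -0.0374  0.1298] [179.9  -0.2   8. ] F [-2.5  2.5 15.7] w 0.039 q6 67.0
level [0.584  0.1244 0.138 ] size [np.float64(0.125), np.float64(0.025)] y-axis ang from +y 0.075
bubble at 0.62  mass 2365 peak 229 vial ctr 0.00
  line -9.76 depth 27
  line 9.47 depth 22
```

View pics/t7.png

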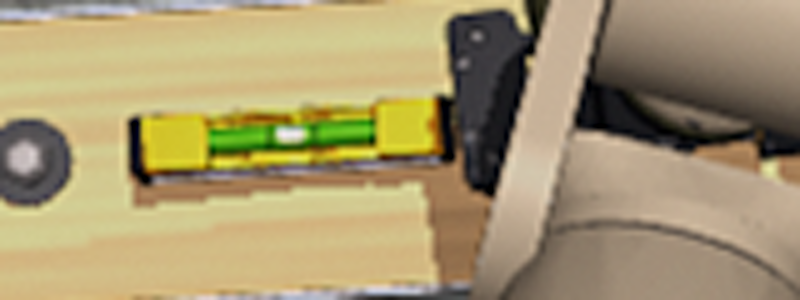

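The bubble sits at about (291,134 in the crop), +0.8 mm off the midpoint between its lines. One more small turn of 13°.

>>> {"fn": "play_rows", "kwargs": {
  "plan": [
    {"x":0,"y":0,"z":0,"twist":6.5,"hand":0},
    {"x":0,"y":0,"z":0,"twist":6.5,"hand":0},
    {"x":0,"y":0,"z":0,"twist":0,"hand":0},
    {"x":0,"y":0,"z":0,"twist":0,"hand":0},
    {"x":0,"y":0,"z":0,"twist":0,"hand":0},
    {"x":0,"y":0,"z":0,"twist":0,"hand":0},
    {"x":0,"y":0,"z":0,"twist":0,"hand":0},
    {"x":0,"y":0,"z":0,"twist":0,"hand":0},
    {"x":0,"y":0,"z":0,"twist":0,"hand":0},
    {"x":0,"y":0,"z":0,"twist":0,"hand":0}
  ]
}}

```text
clock: 37.48
tool_pos: [0.5962, -0.0374, 0.1298]
eef_rot: [180.0, -0.2, -5.0]
force: [-2.5, 3.0, 15.9]
width: 0.0391
gripper_force: 40.0
```

```bash
python3 - <<'E'
from h import *
chk();chk()
E
```

```text
t 37.48 [ 0.5962 -0.0374  0.1298] [180.   -0.2  -5. ] F [-2.5  3.  15.9] w 0.0391 q6 80.0
level [0.5841 0.1233 0.138 ] size [np.float64(0.127), np.float64(0.025)] y-axis ang from +y 0.075
bubble at -0.54  mass 2431 peak 227 vial ctr 0.00
  line -9.66 depth 33
  line 9.61 depth 21
t 37.52 [ 0.5962 -0.0374  0.1298] [180.   -0.2  -5. ] F [-3.   3.1 16. ] w 0.039 q6 80.0
level [0.5841 0.1233 0.138 ] size [np.float64(0.127), np.float64(0.025)] y-axis ang from +y 0.075
bubble at -0.54  mass 2414 peak 226 vial ctr 0.00
  line -9.67 depth 32
  line 9.63 depth 21
```

The bubble is about 0.5 mm off centre, with 16 N pressing and the grip firm. Handing in.

```bash
python3 - <<'E'
from workcell import *
print(job_done())
E
```

```text
the job is handed in; nothing more can be done
None
```

I handed the job in at about 37.5 s with the shelf bolted at its stop, the level flat on it, and the bubble about 0.5 mm off centre. The gripper still held the knob and pressed it down with about 16 N. `job_done()` gave no verdict, so I don't know the result. To grasp the level I first had to pull it about 40 mm towards the robot, clear of the shelf.

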